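# Set the rotary indexing table to the red line and lock it

## Task

Push the dial of the blue rotary indexing table round with a fingertip, either way, until its white index mark lines up with the red line on the silver scale ring. Then, leaving the dial on the line, push the red lock knob fully in towards the table until it stops. Only push gently, grip and lift nothing, and leave the glue bottle, jar and screwdriver where they stand.

Things in the scene. Friction and masses are not known exactly. Their poses are not given: they have to be found in the camera images.
- unit: Rotary indexing table bolted to the bench: a blue block 210 x 210 x 40 mm. Origin at the centre of its underside, on the bench; z up; y points from the dial's centre to the lock slide, which sticks out of the +y face between two blue cheeks 22 mm high that reach 178 mm from the dial's axis and 26 mm either side of the y axis.
- dial_axis (a point): Point on the dial's upright axis, level with its top face (51 mm above the bench). Axes as unit. At the centre is a steel hub 32 mm across, 12 mm high; round it stand three upright steel finger posts, 14 mm across, 35 mm high (tops 86 mm above the bench), fixed to the dial 55 mm from the axis, at 60, 180 and 300 degrees from the index mark.
- dial (a joint): Turning angle of the dial (rad), anticlockwise from above positive, no stops either way; at 0 the index mark lies along unit's x axis. The dial is a black disc 150 mm across, top face 51 mm above the bench. Stiff: friction about 0.12 N m (2 to 3 N at a post); it stays where it is left.
- index_mark (a point): Outer end of the dial's white index mark (a radial line 46 mm long, 5 mm wide, on the dial's top face), at the dial's rim, 75 mm from the axis. x axis points radially outward along the mark.
- target_line (a point): Inner end of the red target line (radial, 24 mm long, 5 mm wide) on the silver scale ring, 75 mm from the dial's axis, 45 mm above the bench; x axis points radially outward along the line. The ring is fixed, 202 mm across, and its other lines are black, 15 degrees apart.
- lock (a joint): Travel of the lock slide (m): about 0 pulled out (unlocked), 0.030 pushed fully in against its stop (locked). It slides towards the dial, along unit's -y, with 2 to 3 N of friction and no spring, and stays where it is left. It does not itself brake the dial.
- lock_knob (a point): Centre of the top of the red lock knob, an upright peg 18 mm across, 45 mm high (20 to 65 mm above the bench), on the slide, 155 mm from the dial's axis when fully out, 125 mm when locked. The slide bar under it (24 mm wide, 10 to 20 mm above the bench) reaches 10 mm beyond the knob's axis. Axes as unit.
- glue: Loose white glue bottle with an orange cap, 52 mm across, 120 mm high, upright; origin at the centre of its foot. Not to be disturbed.
- jar: Loose glass jar with a yellow lid, 56 mm across, 60 mm high, upright; origin at the centre of its foot. Not to be disturbed.
- driver: Loose screwdriver, red handle, 190 mm long, lying beyond the table along its own x axis; origin at the middle of its underside. Not to be disturbed.

How it is judged:
By the outcome, as a careful person would: the job done as asked, in the order asked, and still so for the second after the job is handed in, with the robot touching nothing.
It also fails if it takes over 54 s, if anything falls off the work surface, if the arm or the gripper's body presses on something with over 40 N, if the wrist force passes 120 N, or if a joint passes its speed limit or range.

## Robot

A 6-joint arm with a two-finger parallel gripper is mounted at the origin on the work surface. World frame = base frame: x ahead of the robot, y to its left, z up, the work surface at z = 0. Lengths are in m, angles in rad, forces in N, time in s.
With the tool pointing down it reaches from about 0.375 to 0.975 m from the base axis. Payload 3.8 kg.
Tool frame: the origin (TCP) lies between the finger pads; the fingertips stand 19 mm ahead of it and the grasp point (between the pads) is the TCP; z points along the fingers, y is the line along which they close (so a half turn about z gives the same grasp; the last joint's range is limited). The gripper opens to 85 mm and grips with 20 to 120 N. Pads are 22 mm wide; open, the fingers measure 114 mm over their backs; the gripper's body (76 mm by 85 mm) begins 54 mm behind the grasp point. The pads swing forward as they close: fully open they stand 13 mm farther back than shut.
Start: joints at [1.202, 0.264, 1.604, -0, 1.274, -0.037], TCP at [0.22, 0.638, 0.25] pointing down, gripper open.
Joint ranges: [-2.63, 2.63], [-0.94, 2.18], [0.31, 2.57], [-1.31, 4.45], [0, 2.66], [-2.55, 2.55]. Speed limits (rad/s): [2.57, 2.57, 3.14, 3.14, 3.14, 3.14].

## Interface

Orientations are given as a unit quaternion [w, x, y, z].
In Python, from workcell import * gives the robot as it stands.
- The arm moves only by the tool carry_out, never from a script. Its argument "steps" is a list of rows, each an object of numbers: "tx", "ty", "tz": the shift along the tool's x, y, z in cm; "ax", "ay", "az": the turn, a rotation vector about the tool's x, y, z in degrees; "gripper": the finger opening in cm, from 0 to 8.54. A call has 1 to 12 rows; each row is the pose to reach, as a shift and turn from the pose commanded when the call began, along the tool's axes at that moment; what a row does not reach only later rows make up. A row lasts 1/12 s, in which the tool goes at most 41.7 mm and 7.16 degrees, less where a joint would pass 70% of its speed; a pose out of reach is approached as far as the arm can. A call with a gripper value outside its range is refused whole. The fingers move at their own pace and stop on an object; the grip force is fixed at half the most. Time passes only in rows, so rows that repeat a pose let the fingers close. It gives the time, the measured TCP pose, the force, the opening and the grip force at its end, in the units of the state.
- get_obs(): the state, without advancing time (a new reading comes with each control period).
- read_camera(name): name is "scene" or "top"; returns a dict with "color" (384x512x3 uint8, blue, green, red), "intrinsics" (3x3 intrinsics, pixels), "k1" (the pictures are not rectified: a ray, as slopes to the right and down, at radius r is drawn at 1 + k1 r^2 times it, then the intrinsics apply), "extrinsics" (4x4, takes a point from camera to world coordinates). Camera axes: x right, y up, looking along -z (the intrinsics and any distortion apply to the point x, -y, -z); pixel columns grow to the right and rows downward; lengths in m; the calibration is good to about 2 mm. A picture is of the moment at which its call begins. There is no depth.
- job_done(): hands the job in; it is judged then, once.
The state is a dict: "clock": time; "joint_pos": joint angles; "qd": joint speeds; "effort": joint torques, N m; "eef_pos": TCP position; "tool_rot": TCP orientation; "contact_force": force on the tool from outside, world axes, zero at the start; "torque": the same for the moment, N m; "width": finger opening in m; "gripper_force": force on a finger pad.
Only numpy, scipy, OpenCV 4.12 (cv2) and the standard library are available. Lean on these libraries where they do the work, as an engineer would, in place of code of your own. Each camera call takes 0.05 s, during which the arm holds its last target. There are 200 camera calls.

## Working session

There is one attempt and no reset: what is moved stays moved. The work goes in short steps, Python scripts to look and compute and a tool call to move; the robot and the scene stay as the last step left them, time stands still between calls to the robot, and variables do not carry over. Pictures are saved under pics/ and viewed, at most 10 in all, crops included, and the job is handed in when it is done.

Besides the shell and the picture viewer there is one more tool, called after "Request:" as name([rows], argument=value, ...), one row to a line, values as JSON. carry_out: Moves the arm, as the interface text tells. Its arguments: {"type":"object","properties":{"steps":{"type":"array","items":{"type":"object","properties":{"tx":{"type":"number"},"ty":{"type":"number"},"tz":{"type":"number"},"ax":{"type":"number"},"ay":{"type":"number"},"az":{"type":"number"},"gripper":{"type":"number"}}}}},"required":["steps"]}

```bash
mkdir -p pics; cat > h.py <<'E'
from workcell import *
import numpy as np, cv2
def snap(n,f):
    c=read_camera(n); cv2.imwrite('pics/'+f+'.png',c['color'])
    np.savez(''+f+'.npz',img=c['color'],K=c['intrinsics'],k1=c['k1'],E=c['extrinsics']); return c
def px2w(d,u,v,z):
    K=np.array(d['K']);E=np.array(d['E']);k=float(d['k1'])
    p=cv2.undistortPoints(np.array([[[u,v]]],float),K,np.array([k,0,0,0,0]))[0,0]
    r=E[:3,:3]@np.array([p[0],-p[1],-1]);o=E[:3,3]
    return o+r*(z-o[2])/r[2]
E
python3 - <<'E'
from h import *
a=snap('top','t0')['color'];b=snap('scene','s0')['color']
o=get_obs();print(o)
E
```

```text
{'clock': 0.1, 'joint_pos': array([ 1.20212382e+00,  2.64683652e-01,  1.60522168e+00,  7.93575869e-06,
        1.27373960e+00, -3.68786911e-02]), 'qd': array([-0.00146331, -0.00137228, -0.00335669, -0.0017568 , -0.00085069,
        0.00135371]), 'effort': array([-2.85184924e-04, -5.16703534e+01, -3.68590450e+01, -1.29269683e-04,
        6.26693378e-03, -9.88042245e-06]), 'eef_pos': array([0.21963438, 0.63760616, 0.24909109]), 'tool_rot': array([-2.10367422e-04,  1.65138054e-01,  9.86269928e-01, -1.00434755e-03]), 'contact_force': array([-0.50726259, -0.48577687,  0.3844222 ]), 'torque': array([-0.04278891, -0.01918089, -0.02376673]), 'gripper_force': 0.0, 'width': 0.08558543878364701}
```

View pics/t0.png

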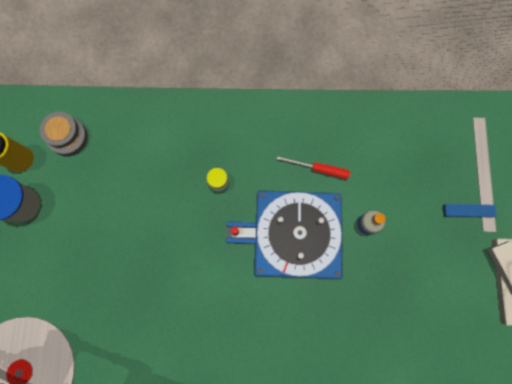

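View pics/s0.png

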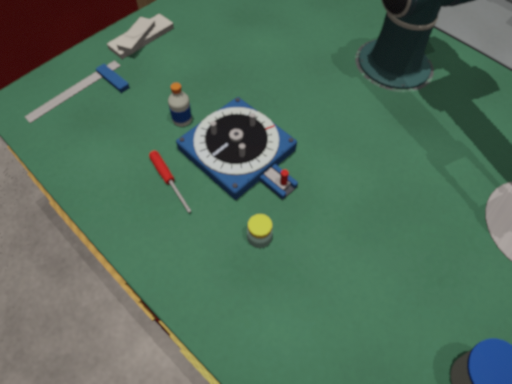

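The top view shows the table's hub at about (300,233), the white mark pointing up to (300,204), the red line near (286,267), the knob at (235,231), the jar at (217,180) and the glue at (373,222). I'll enlarge it to read these more closely.

```bash
python3 - <<'E'
from h import *
a=cv2.imread('pics/t0.png')[170:290,205:365]
cv2.imwrite('pics/t0c.png',cv2.resize(a,None,fx=5,fy=5,interpolation=cv2.INTER_CUBIC))
d=np.load('t0.npz')
for n,u,v,z in [('hub',300,233,.063),('knob',235,231,.065),('mark',300,204,.051),('red_in',287,264,.045),('jar',217.5,178,.06),('glue',379,219,.12),('c1',258,191,.04),('c2',342,192,.04),('c3',341,278,.04),('c4',255,277,.04)]: print(n,px2w(d,u,v,z).round(4))
print(np.array(d['E'])[:3,3], d['k1'])
E
```

```text
hub [ 0.5514 -0.1034  0.063 ]
knob [0.5535 0.051  0.065 ]
mark [ 0.6236 -0.1052  0.051 ]
red_in [ 0.4789 -0.0739  0.045 ]
jar [0.6838 0.0975 0.06  ]
glue [ 0.5795 -0.2737  0.12  ]
c1 [ 0.6569 -0.0024  0.04  ]
c2 [ 0.6574 -0.2103  0.04  ]
c3 [ 0.4486 -0.2021  0.04  ]
c4 [0.4472 0.0019 0.04  ]
[ 4.47078403e-01 -7.30218641e-04  1.01586467e+00] 0.036136664867895414
```

View pics/t0c.png

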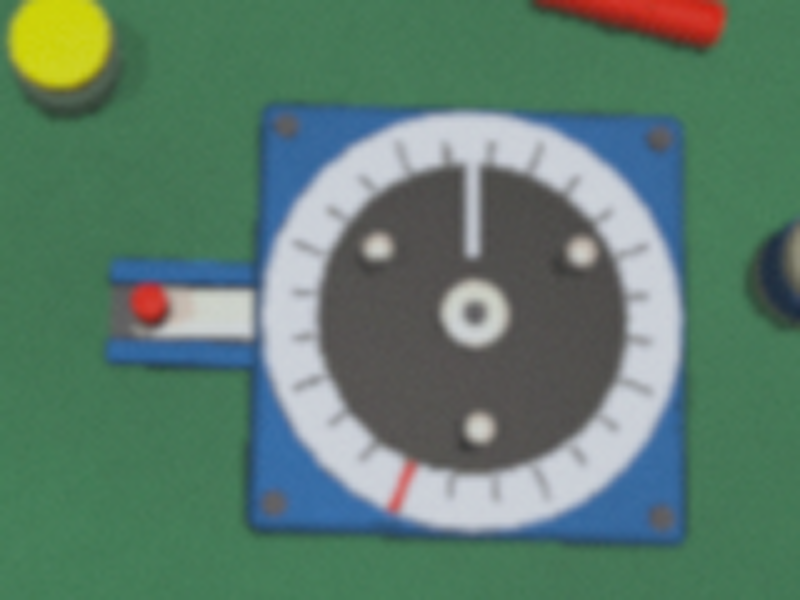

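```bash
python3 - <<'E'
from h import *
d=np.load('t0.npz')
P=lambda u,v,z: px2w(d,(u+.5)/5-.5+205,(v+.5)/5-.5+170,z)[:2]
posts=[P(378,246,.086),P(582,249,.086),P(480,427,.086)]
hub=P(475,313,.063); c=np.mean(posts,0); print('hub',hub,'postmean',c)
an=lambda p:np.degrees(np.arctan2(*(p-c)[::-1]))
for p in posts: print('post',p,np.hypot(*(p-c)),an(p))
for n,p in dict(mo=P(472,165,.051),mi=P(474,257,.051),ri=P(413,463,.045),ro=P(394,512,.045),knob=P(150,303,.065)).items(): print(n,p,np.hypot(*(p-c)),an(p))
o=get_obs();print(o['eef_pos'])
E
```

```text
hub [ 0.55329706 -0.10250454] postmean [ 0.55374477 -0.1023343 ]
post [ 0.58136907 -0.05503771] 0.05477288290216547 59.71227373811239
post [ 0.58145243 -0.15000771] 0.055140446655135573 -59.83495903670322
post [ 0.49841281 -0.10195747] 0.05533324626685084 179.60980046465517
mo [ 0.62703995 -0.10280658] 0.07329669764580032 -0.3691846464412738
mi [ 0.58178001 -0.10348944] 0.028059023760762313 -2.3594313206105597
ri [ 0.48311746 -0.07438223] 0.07595745137485928 158.407900120834
ro [ 0.46001309 -0.06534113] 0.10076766577629957 158.46229457284178
knob [0.55539525 0.05201436] 0.15435748054762585 89.38734761675438
[0.21963438 0.63760616 0.24909109]
```

Request:
carry_out([
  {"tx":-28.6,"ty":-32,"az":81,"gripper":0},
  {"tx":-28.6,"ty":-32,"az":81,"gripper":0},
  {"tx":-28.6,"ty":-32,"az":81,"gripper":0},
  {"tx":-28.6,"ty":-32,"az":81,"gripper":0},
  {"tx":-28.6,"ty":-32,"az":81,"gripper":0},
  {"tx":-28.6,"ty":-32,"az":81,"gripper":0},
  {"tx":-28.6,"ty":-32,"az":81,"gripper":0},
  {"tx":-28.6,"ty":-32,"az":81,"gripper":0},
  {"tx":-28.6,"ty":-32,"az":81,"gripper":0},
  {"tx":-28.6,"ty":-32,"az":81,"gripper":0},
  {"tx":-28.6,"ty":-32,"az":81,"gripper":0},
  {"tx":-28.6,"ty":-32,"az":81,"gripper":0},
])

```text
validation failed for argument at $.st...
```

```bash
cat >> h.py <<'E'
from scipy.spatial.transform import Rotation as R
def pose():
    o=get_obs();q=o['tool_rot'];r=R.from_quat([q[1],q[2],q[3],q[0]]);x=r.as_matrix()[:,0]
    return o,r,np.degrees(np.arctan2(x[1],x[0]))
def to(x,y,z,yaw):
    o,r,w=pose(); 
    tgt=R.from_euler('z',yaw,degrees=True)*R.from_euler('x',180,degrees=True)
    print('t',o['clock'],'pos',o['eef_pos'].round(4),'yaw',round(w,1),'F',o['contact_force'].round(1),'w',round(o['width'],4),'j',o['joint_pos'].round(2))
    print('shift cm',(r.inv().apply(np.array([x,y,z])-o['eef_pos'])*100).round(2),'rot',np.degrees((r.inv()*tgt).as_rotvec()).round(1))
C=np.array([.5537,-.1023])
E
python3 -c "
from h import *
to(.552,-.1543,.25,-2)"
```

```text
t 0.1 pos [0.2196 0.6376 0.2491] yaw 161.0 F [-0.5 -0.5  0.4] w 0.0856 j [ 1.2   0.26  1.61  0.    1.27 -0.04]
shift cm [-5.722e+01 -6.404e+01  4.000e-02] rot [ -0.    0.2 163. ]
```

Request:
carry_out([
  {"tx":-5,"ty":-5,"tz":0,"ax":0,"ay":0,"az":7,"gripper":0},
])

```text
clock: 0.18
eef_pos: [0.2357, 0.6046, 0.2487]
tool_rot: [-0.001, 0.224, 0.975, 0.001]
contact_force: [1.3, 0.6, 0.5]
width: 0.0753
gripper_force: 0.0
```

Request:
carry_out([
  {"tx":-20,"ty":-35,"tz":0,"ax":0,"ay":0,"az":80,"gripper":0},
  {"tx":-20,"ty":-35,"tz":0,"ax":0,"ay":0,"az":80,"gripper":0},
  {"tx":-20,"ty":-35,"tz":0,"ax":0,"ay":0,"az":80,"gripper":0},
  {"tx":-20,"ty":-35,"tz":0,"ax":0,"ay":0,"az":80,"gripper":0},
  {"tx":-20,"ty":-35,"tz":0,"ax":0,"ay":0,"az":80,"gripper":0},
  {"tx":-20,"ty":-35,"tz":0,"ax":0,"ay":0,"az":80,"gripper":0},
  {"tx":-20,"ty":-35,"tz":0,"ax":0,"ay":0,"az":80,"gripper":0},
  {"tx":-20,"ty":-35,"tz":0,"ax":0,"ay":0,"az":80,"gripper":0},
  {"tx":-20,"ty":-35,"tz":0,"ax":0,"ay":0,"az":80,"gripper":0},
  {"tx":-20,"ty":-35,"tz":0,"ax":0,"ay":0,"az":80,"gripper":0},
  {"tx":-20,"ty":-35,"tz":0,"ax":0,"ay":0,"az":80,"gripper":0},
  {"tx":-20,"ty":-35,"tz":0,"ax":0,"ay":0,"az":80,"gripper":0},
])

```text
clock: 1.18
eef_pos: [0.2643, 0.197, 0.25]
tool_rot: [0.0, 0.801, 0.599, 0.0]
contact_force: [0.4, 0.2, 0.1]
width: -0.0002
gripper_force: 0.0
```

```bash
python3 -c "
from h import *
to(.552,-.1543,.25,-2)"
```

```text
t 1.1833 pos [0.2643 0.197  0.25  ] yaw 73.6 F [0.4 0.2 0.1] w -0.0002 j [ 0.56 -0.45  2.26 -0.    1.33  0.85]
shift cm [-2.555e+01  3.753e+01  1.000e-02] rot [ 0.  -0.  75.6]
```

Request:
carry_out([
  {"tx":-25.5,"ty":37.5,"tz":0,"ax":0,"ay":0,"az":75.6,"gripper":0},
  {"tx":-25.5,"ty":37.5,"tz":0,"ax":0,"ay":0,"az":75.6,"gripper":0},
  {"tx":-25.5,"ty":37.5,"tz":0,"ax":0,"ay":0,"az":75.6,"gripper":0},
  {"tx":-25.5,"ty":37.5,"tz":0,"ax":0,"ay":0,"az":75.6,"gripper":0},
  {"tx":-25.5,"ty":37.5,"tz":0,"ax":0,"ay":0,"az":75.6,"gripper":0},
  {"tx":-25.5,"ty":37.5,"tz":0,"ax":0,"ay":0,"az":75.6,"gripper":0},
  {"tx":-25.5,"ty":37.5,"tz":0,"ax":0,"ay":0,"az":75.6,"gripper":0},
  {"tx":-25.5,"ty":37.5,"tz":0,"ax":0,"ay":0,"az":75.6,"gripper":0},
  {"tx":-25.5,"ty":37.5,"tz":0,"ax":0,"ay":0,"az":75.6,"gripper":0},
  {"tx":-25.5,"ty":37.5,"tz":0,"ax":0,"ay":0,"az":75.6,"gripper":0},
  {"tx":-25.5,"ty":37.5,"tz":0,"ax":0,"ay":0,"az":75.6,"gripper":0},
  {"tx":-25.5,"ty":37.5,"tz":0,"ax":0,"ay":0,"az":75.6,"gripper":0},
])

```text
clock: 2.18
eef_pos: [0.5587, -0.1541, 0.2489]
tool_rot: [0.001, 1.0, -0.015, 0.001]
contact_force: [0.6, -0.7, 0.1]
width: 0.0001
gripper_force: 0.0
```

```bash
python3 -c "
from h import *
to(.552,-.1543,.081,-2)"
```

```text
t 2.1833 pos [ 0.5587 -0.1541  0.2489] yaw -1.7 F [ 0.6 -0.7  0.1] w 0.0001 j [-0.31  0.08  1.82 -0.    1.24  1.29]
shift cm [-0.68  0.   16.79] rot [ 0.1 -0.1  0.3]
```

Request:
carry_out([
  {"tx":0,"ty":0,"tz":4,"ax":0,"ay":0,"az":0,"gripper":0},
  {"tx":0,"ty":0,"tz":8,"ax":0,"ay":0,"az":0,"gripper":0},
  {"tx":0,"ty":0,"tz":12,"ax":0,"ay":0,"az":0,"gripper":0},
  {"tx":0,"ty":0,"tz":12,"ax":0,"ay":0,"az":0,"gripper":0},
  {"tx":0,"ty":0,"tz":12,"ax":0,"ay":0,"az":0,"gripper":0},
])

```text
clock: 2.6
eef_pos: [0.5522, -0.1483, 0.1273]
tool_rot: [-0.001, 1.0, -0.013, -0.004]
contact_force: [0.5, -0.7, 1.3]
width: 0.0001
gripper_force: 0.0
```

```bash
python3 -c "
from h import *
to(.552,-.1543,.081,-2)
snap('scene','s1')"
```

```text
t 2.6 pos [ 0.5522 -0.1483  0.1273] yaw -1.4 F [ 0.5 -0.7  1.3] w 0.0001 j [-0.31  0.18  1.94  0.    1.02  1.29]
shift cm [0.03 0.61 4.62] rot [-0.1  0.4  0.6]
```

View pics/s1.png

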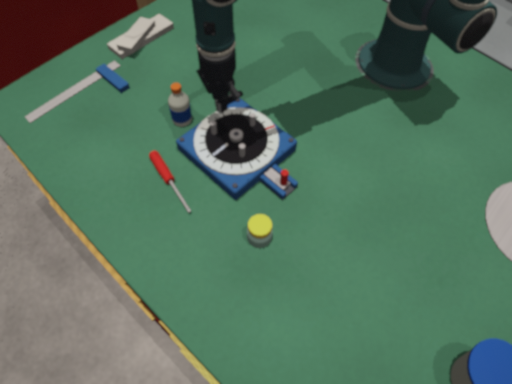

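The scene view shows the closed fingers at about (222,100), above the glue side of the dial and clear of the glue bottle at (178,108). I'll go down there.

Request:
carry_out([
  {"tx":0,"ty":0,"tz":1.5,"ax":0,"ay":0,"az":0,"gripper":0},
  {"tx":0,"ty":0,"tz":3,"ax":0,"ay":0,"az":0,"gripper":0},
  {"tx":0,"ty":0,"tz":4.5,"ax":0,"ay":0,"az":0,"gripper":0},
  {"tx":0,"ty":0,"tz":4.5,"ax":0,"ay":0,"az":0,"gripper":0},
  {"tx":0,"ty":0,"tz":4.5,"ax":0,"ay":0,"az":0,"gripper":0},
  {"tx":0,"ty":0,"tz":4.5,"ax":0,"ay":0,"az":0,"gripper":0},
])

```text
clock: 3.15
eef_pos: [0.5567, -0.1505, 0.0883]
tool_rot: [0.001, 1.0, -0.014, 0.002]
contact_force: [1.1, 0.6, -0.6]
width: -0.0001
gripper_force: 0.0
```

```bash
python3 -c "
from h import *
to(.552,-.1543,.081,-2)"
```

```text
t 3.15 pos [ 0.5567 -0.1505  0.0883] yaw -1.6 F [ 1.1  0.6 -0.6] w -0.0001 j [-0.31  0.23  1.97  0.    0.94  1.29]
shift cm [-0.46  0.39  0.73] rot [ 0.1 -0.3  0.4]
```

Request:
carry_out([
  {"tx":0.45,"ty":0.28,"tz":0.4,"ax":0,"ay":0,"az":-5,"gripper":0},
  {"tx":0.9,"ty":0.22,"tz":0.4,"ax":0,"ay":0,"az":-10,"gripper":0},
  {"tx":1.35,"ty":0.12,"tz":0.4,"ax":0,"ay":0,"az":-15,"gripper":0},
  {"tx":1.78,"ty":-0.01,"tz":0.4,"ax":0,"ay":0,"az":-20,"gripper":0},
  {"tx":2.2,"ty":-0.19,"tz":0.4,"ax":0,"ay":0,"az":-25,"gripper":0},
  {"tx":2.6,"ty":-0.4,"tz":0.4,"ax":0,"ay":0,"az":-30,"gripper":0},
  {"tx":2.98,"ty":-0.64,"tz":0.4,"ax":0,"ay":0,"az":-35,"gripper":0},
  {"tx":3.34,"ty":-0.92,"tz":0.4,"ax":0,"ay":0,"az":-40,"gripper":0},
  {"tx":3.68,"ty":-1.22,"tz":0.4,"ax":0,"ay":0,"az":-45,"gripper":0},
  {"tx":3.98,"ty":-1.56,"tz":0.4,"ax":0,"ay":0,"az":-50,"gripper":0},
  {"tx":4.26,"ty":-1.92,"tz":0.4,"ax":0,"ay":0,"az":-55,"gripper":0},
  {"tx":4.5,"ty":-2.3,"tz":0.4,"ax":0,"ay":0,"az":-60,"gripper":0},
])

```text
clock: 4.15
eef_pos: [0.6001, -0.1288, 0.0832]
tool_rot: [0.0, 0.872, 0.49, -0.0]
contact_force: [-4.3, -1.7, 0.9]
width: -0.0003
gripper_force: 1.8
```

```bash
python3 -c "
from h import *
o,r,w=pose(); p=o['eef_pos'][:2]-C
print('phi',np.degrees(np.arctan2(p[1],p[0])),'r',np.hypot(*p))
to(.6,-.1343,.081,58)
snap('scene','s2')"
```

```text
phi -29.741987733675554 r 0.053411275592177614
t 4.15 pos [ 0.6001 -0.1288  0.0832] yaw 58.7 F [-4.3 -1.7  0.9] w -0.0003 j [-0.25  0.3   1.89 -0.    0.95  0.3 ]
shift cm [-0.47  0.28  0.22] rot [0.  0.1 0.7]
```

View pics/s2.png

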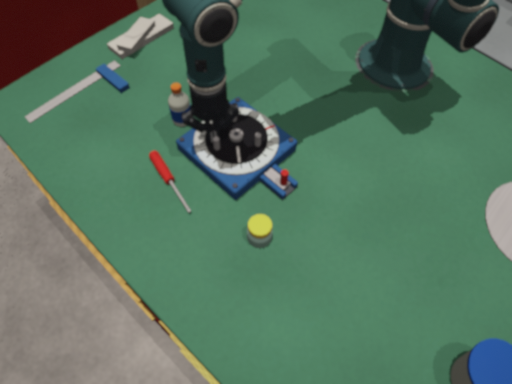

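The finger is driving the post, and the mark has moved round to about (239,157). I'll carry on along the same arc.

Request:
carry_out([
  {"tx":0.45,"ty":-0.02,"tz":0,"ax":0,"ay":0,"az":-5,"gripper":0},
  {"tx":0.9,"ty":-0.08,"tz":0,"ax":0,"ay":0,"az":-10,"gripper":0},
  {"tx":1.35,"ty":-0.18,"tz":0,"ax":0,"ay":0,"az":-15,"gripper":0},
  {"tx":1.78,"ty":-0.31,"tz":0,"ax":0,"ay":0,"az":-20,"gripper":0},
  {"tx":2.2,"ty":-0.49,"tz":0,"ax":0,"ay":0,"az":-25,"gripper":0},
  {"tx":2.6,"ty":-0.7,"tz":0,"ax":0,"ay":0,"az":-30,"gripper":0},
  {"tx":2.98,"ty":-0.94,"tz":0,"ax":0,"ay":0,"az":-35,"gripper":0},
  {"tx":3.34,"ty":-1.22,"tz":0,"ax":0,"ay":0,"az":-40,"gripper":0},
  {"tx":3.68,"ty":-1.52,"tz":0,"ax":0,"ay":0,"az":-45,"gripper":0},
  {"tx":3.98,"ty":-1.86,"tz":0,"ax":0,"ay":0,"az":-50,"gripper":0},
  {"tx":4.26,"ty":-2.22,"tz":0,"ax":0,"ay":0,"az":-55,"gripper":0},
  {"tx":4.5,"ty":-2.6,"tz":0,"ax":0,"ay":0,"az":-60,"gripper":0},
])

```text
clock: 5.2
eef_pos: [0.6031, -0.0774, 0.0833]
tool_rot: [0.002, 0.511, 0.86, 0.0]
contact_force: [0.1, -3.2, -1.0]
width: -0.0001
gripper_force: 1.5
```

Request:
carry_out([
  {"tx":0.45,"ty":-0.02,"tz":0,"ax":0,"ay":0,"az":-5,"gripper":0},
  {"tx":0.9,"ty":-0.08,"tz":0,"ax":0,"ay":0,"az":-10,"gripper":0},
  {"tx":1.35,"ty":-0.18,"tz":0,"ax":0,"ay":0,"az":-15,"gripper":0},
  {"tx":1.78,"ty":-0.31,"tz":0,"ax":0,"ay":0,"az":-20,"gripper":0},
  {"tx":2.2,"ty":-0.49,"tz":0,"ax":0,"ay":0,"az":-25,"gripper":0},
  {"tx":2.6,"ty":-0.7,"tz":0,"ax":0,"ay":0,"az":-30,"gripper":0},
  {"tx":2.98,"ty":-0.94,"tz":0,"ax":0,"ay":0,"az":-35,"gripper":0},
  {"tx":2.98,"ty":-0.94,"tz":0,"ax":0,"ay":0,"az":-35,"gripper":0},
  {"tx":2.98,"ty":-0.94,"tz":0,"ax":0,"ay":0,"az":-35,"gripper":0},
])

```text
clock: 5.95
eef_pos: [0.5809, -0.0548, 0.0833]
tool_rot: [0.002, 0.232, 0.973, 0.0]
contact_force: [1.1, 0.2, 1.4]
width: -0.0
gripper_force: 0.7
```

```bash
python3 -c "
from h import *
o,r,w=pose(); p=o['eef_pos'][:2]-C
print('phi',np.degrees(np.arctan2(p[1],p[0])),'r',np.hypot(*p))
to(.6,-.1343,.081,153)
a=snap('top','t3')['color'][170:290,205:365]
b=snap('scene','s3')['color'][80:210,165:310]
cv2.imwrite('pics/c3.png',np.hstack([cv2.resize(a,(400,300)),cv2.resize(b,(400,300))]))"
```

```text
phi 60.18675045926914 r 0.05470947098540505
t 5.95 pos [ 0.5809 -0.0548  0.0833] yaw 153.2 F [1.1 0.2 1.4] w -0.0 j [-0.14  0.25  1.96 -0.    0.93 -1.24]
shift cm [-5.29 -6.23  0.25] rot [0.1 0.2 0.2]
```

View pics/c3.png

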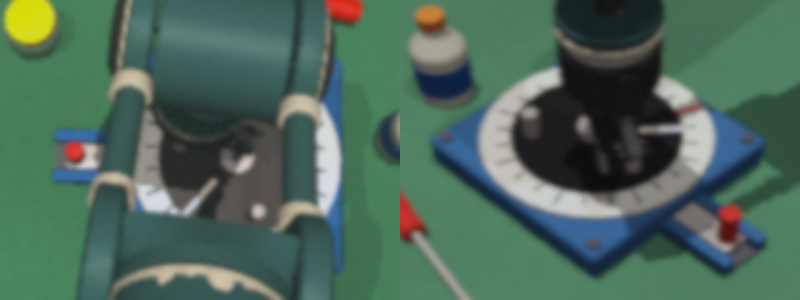

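In the top view (left) the mark runs from about (215,180) to (185,212). In the scene view (right) it runs from (640,129) to (682,127), and the red line runs from (680,112) to (706,104).

```bash
python3 - <<'E'
from h import *
d=np.load('s3.npz'); t=np.load('t3.npz')
S=lambda u,v,z: px2w(d,(u-400+.5)/2.759-.5+165,(v+.5)/2.308-.5+80,z)[:2]
T=lambda u,v,z: px2w(t,(u+.5)/2.5-.5+205,(v+.5)/2.5-.5+170,z)[:2]
A=lambda a,b: np.degrees(np.arctan2(*(b-a)[::-1]))
m0,m1,r0,r1=S(640,129,.051),S(682,127,.051),S(680,112,.045),S(706,104,.045)
print(m0,m1,r0,r1,A(C,m1),A(m0,m1),A(C,r0),A(C,r1),A(r0,r1))
print(A(T(215,180,.051),T(185,212,.051)),A(C,T(185,212,.051)))
E
```

```text
[ 0.52488758 -0.07961203] [ 0.49774803 -0.05558241] [ 0.48036103 -0.07387631] [ 0.45624713 -0.06497261] 140.13950811003963 138.47801466341045 158.81536187549284 159.0416501948817 159.73407690543453
137.15826222779 137.53848466294255
```

Request:
carry_out([
  {"tx":0.27,"ty":-0.01,"tz":0,"ax":0,"ay":0,"az":-3,"gripper":0},
  {"tx":0.54,"ty":-0.03,"tz":0,"ax":0,"ay":0,"az":-6,"gripper":0},
  {"tx":0.81,"ty":-0.06,"tz":0,"ax":0,"ay":0,"az":-9,"gripper":0},
  {"tx":1.08,"ty":-0.11,"tz":0,"ax":0,"ay":0,"az":-12,"gripper":0},
  {"tx":1.35,"ty":-0.18,"tz":0,"ax":0,"ay":0,"az":-15,"gripper":0},
  {"tx":1.61,"ty":-0.25,"tz":0,"ax":0,"ay":0,"az":-18,"gripper":0},
  {"tx":1.61,"ty":-0.25,"tz":0,"ax":0,"ay":0,"az":-18,"gripper":0},
  {"tx":1.61,"ty":-0.25,"tz":0,"ax":0,"ay":0,"az":-18,"gripper":0},
  {"tx":1.61,"ty":-0.25,"tz":0,"ax":0,"ay":0,"az":-18,"gripper":0},
])

```text
clock: 6.8
eef_pos: [0.5642, -0.0499, 0.0816]
tool_rot: [0.0, 0.076, 0.997, -0.0]
contact_force: [2.0, 0.4, 1.0]
width: 0.0004
gripper_force: 0.9
```

```bash
python3 -c "
from h import *
o,r,w=pose(); p=o['eef_pos'][:2]-C
print('phi',np.degrees(np.arctan2(p[1],p[0])),'r',np.hypot(*p),w)
a=snap('top','t4')['color'][220:290,245:325]
b=snap('scene','s4')['color'][105:155,230:290]
cv2.imwrite('pics/c4.png',np.hstack([cv2.resize(a,(400,350),interpolation=2),cv2.resize(b,(400,350),interpolation=2)]))"
```

```text
phi 78.69109543365853 r 0.05348708597223455 171.27004513312738
```

View pics/c4.png

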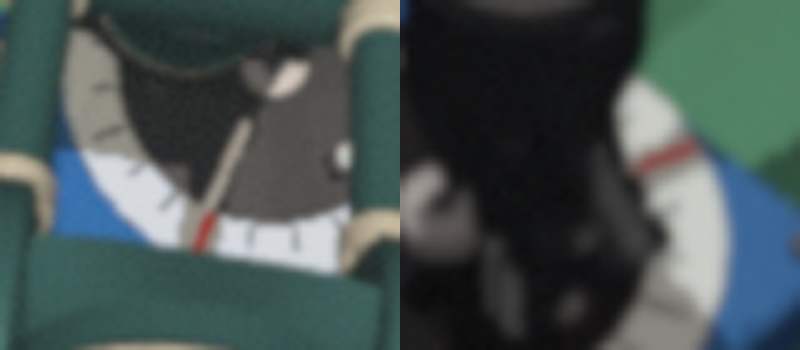

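In the top view (left) the mark runs from (246,122) to about (204,210), and the red line runs from (210,216) to (199,250). They're nearly aligned.

```bash
python3 - <<'E'
from h import *
t=np.load('t4.npz')
T=lambda u,v,z: px2w(t,(u+.5)/5-.5+245,(v+.5)/5-.5+220,z)[:2]
A=lambda a,b: np.degrees(np.arctan2(*(b-a)[::-1]))
a=t['img'][220:290,245:325].astype(int)
R_=(a[...,2]-a[...,1]>50); v,u=np.nonzero(R_); print(len(u))
for i in range(28,52): print(i+220,[tuple(x[::-1]) for x in a[i,34:52]] if 0 else a[i,34:54].sum(1)//3)
m0,m1,r0,r1=T(246,122,.051),T(204,210,.051),T(210,216,.045),T(199,250,.045)
print(A(C,m0),A(C,m1),A(m0,m1),A(C,r0),A(C,r1),A(r0,r1))
E
```

```text
14
248 [ 40  43  41  43  42  43  41  42  42  41  49  78 119 142 133  96  76  81
  86  82]
249 [ 39  43  40  38  42  39  43  42  43  45  57  99 134 143 118  86  81  84
  84  81]
250 [ 42  42  40  43  40  43  42  42  41  48  77 119 144 140 111  86  84  83
  83  81]
251 [ 42  41  43  43  42  44  43  41  44  59  94 133 140 124 100  87  85  84
  84  85]
252 [ 54  51  52  47  45  39  42  45  44  68 110 141 134 104  89  86  86  85
  85  84]
253 [ 75  75  73  60  48  42  43  44  48  81 121 140 118  89  85  85  83  85
  84  85]
254 [ 86  87  82  69  53  42  42  45  62 100 133 130 102  84  84  85  86  83
  84  84]
255 [ 97  88  84  70  52  45  46  47  79 119 142 125  93  83  86  86  84  85
  86  85]
256 [124  94  85  68  50  44  44  60  98 136 142 115  86  83  86  87  86  87
  83  83]
257 [156 114  92  74  52  44  48  78 119 145 133  97  79  82  87  85  84  86
  86  83]
258 [167 139 119  92  59  49  61 100 136 141 117  86  79  87  88  86  84  84
  86  84]
259 [164 168 158 123  84  64  79 120 144 132  98  75  83  85  87  86  86  87
  84  81]
260 [184 195 180 145 115  98 108 134 142 115  76  72 
[... 401 characters left out ...]
5 141 129 105  97 117 145 182 210 214 213 210 193 174 179
 184 187]
266 [213 189 154 143 138 124 100 106 126 148 185 213 218 217 213 189 179 203
 211 213]
267 [212 188 155 142 135 116 100 115 134 155 188 212 218 218 212 188 183 210
 217 218]
268 [192 176 147 137 126 105 102 122 143 172 201 214 218 218 213 193 189 211
 217 217]
269 [142 136 121 113 106  93 100 121 141 174 204 214 215 217 214 202 199 214
 217 217]
270 [ 90  89  87  88  85  82  89 101 117 148 176 189 196 205 206 203 205 212
 214 215]
271 [ 71  72  71  73  73  72  74  80  88 105 125 137 146 155 160 165 176 186
 192 197]
155.5125994012795 154.83922327841057 154.4000825272068 157.82848086462548 158.55353634642276 161.8992450642208
```

Request:
carry_out([
  {"tx":0.15,"ty":0,"tz":0,"ax":0,"ay":0,"az":-1.6,"gripper":0},
  {"tx":0.3,"ty":-0.01,"tz":0,"ax":0,"ay":0,"az":-3.2,"gripper":0},
  {"tx":0.3,"ty":-0.01,"tz":0,"ax":0,"ay":0,"az":-3.2,"gripper":0},
  {"tx":0.3,"ty":-0.01,"tz":0,"ax":0,"ay":0,"az":-3.2,"gripper":0},
  {"tx":0.3,"ty":-0.01,"tz":0,"ax":0,"ay":0,"az":-3.2,"gripper":0},
  {"tx":0.3,"ty":-0.01,"tz":0,"ax":0,"ay":0,"az":-3.2,"gripper":0},
])

```text
clock: 7.4
eef_pos: [0.5609, -0.0494, 0.0814]
tool_rot: [0.0, 0.048, 0.999, -0.0]
contact_force: [2.9, 0.9, 1.7]
width: -0.0001
gripper_force: 1.0
```

```bash
cat >> h.py <<'E'
def ang(f):
    # fit mark (bright ridge, rows 249-259) and red pixels in the top picture
    d=np.load(f+'.npz'); a=d['img'].astype(float); A=lambda p:np.degrees(np.arctan2(*(p-C)[::-1]))
    res=[]
    for v in range(249,260):
        u0=299.6-(v-232.4)*np.tan(np.radians(23)); us=np.arange(int(u0)-5,int(u0)+7); g=a[v,us].mean(1); k=g.argmax()
        w=np.clip(g-105,0,None); w[abs(np.arange(12)-k)>2]=0
        res.append(A(px2w(d,(us*w).sum()/w.sum(),v,.051)[:2]))
    r=a[...,2]-a[...,1]; r[:262]=0; r[275:]=0; r[:,:275]=0; r[:,300:]=0; w=np.clip(r-25,0,None); v,u=np.nonzero(w)
    rr=[A(px2w(d,x,y,.045)[:2]) for x,y in zip(u,v)]
    print('mark',np.round(res,1),np.median(res),'red',np.average(rr,weights=w[v,u]),len(u))
E
python3 - <<'E'
from h import *
ang('t4'); ang('t0')
a=snap('top','t5')['color'][220:290,245:325]; ang('t5')
cv2.imwrite('pics/c5.png',cv2.resize(a,(640,560),interpolation=2))
o,r,w=pose();print(o['contact_force'],o['clock'])
E
```

```text
mark [156.3 156.2 156.2 155.9 156.1 156.  156.1 156.2 156.  156.1 155.8] 156.0789657119642 red 157.91079777091844 27
mark [  nan   nan   nan   nan   nan   nan   nan   nan   nan   nan 148.9] nan red 157.87664065635317 37
mark [159.6 159.9 159.9 160.2 160.5 159.9 160.  159.8 159.7 160.  159.9] 159.86275692350304 red 157.88142543547474 37
[ 1.60576114 -0.02137843  1.08462165] 7.45h.py:28: RuntimeWarning: invalid value encountered in scalar divide
  res.append(A(px2w(d,(us*w).sum()/w.sum(),v,.051)[:2]))
```

View pics/c5.png

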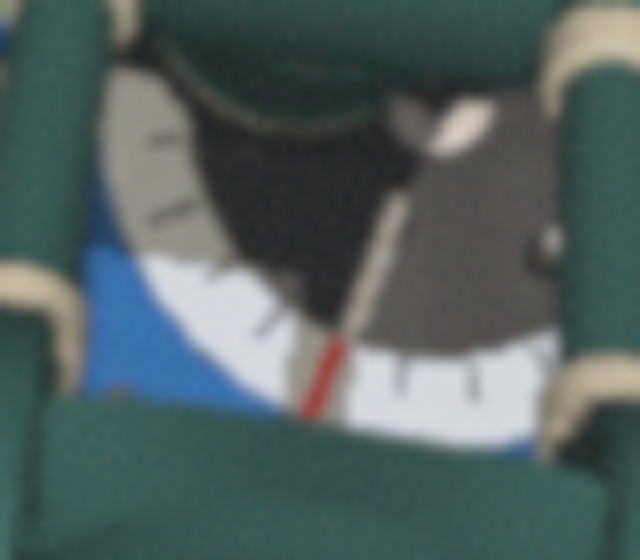

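The mark now runs from (398,197) to (350,335), slightly right of the red line, which runs from (338,342) to (312,415). The arm's shadow edge lies along the mark and makes this reading doubtful, so I'll back off, lift clear and look again without the arm in the way.

Request:
carry_out([
  {"tx":-0.4,"ty":0,"tz":0,"ax":0,"ay":0,"az":0,"gripper":0},
  {"tx":-0.8,"ty":0,"tz":0,"ax":0,"ay":0,"az":0,"gripper":0},
  {"tx":-0.8,"ty":0,"tz":-3.5,"ax":0,"ay":0,"az":0,"gripper":0},
  {"tx":-0.8,"ty":0,"tz":-7,"ax":0,"ay":0,"az":0,"gripper":0},
  {"tx":-0.8,"ty":0,"tz":-10,"ax":0,"ay":0,"az":0,"gripper":0},
  {"tx":0.5,"ty":4,"tz":-10,"ax":0,"ay":0,"az":7,"gripper":0},
  {"tx":2,"ty":8,"tz":-10,"ax":0,"ay":0,"az":14,"gripper":0},
  {"tx":3.5,"ty":11.7,"tz":-10,"ax":0,"ay":0,"az":21,"gripper":0},
  {"tx":5,"ty":15.5,"tz":-10,"ax":0,"ay":0,"az":28,"gripper":0},
  {"tx":6.5,"ty":19.3,"tz":-10,"ax":0,"ay":0,"az":35,"gripper":0},
  {"tx":8,"ty":23,"tz":-10,"ax":0,"ay":0,"az":42,"gripper":0},
  {"tx":9.5,"ty":27,"tz":-10,"ax":0,"ay":0,"az":49,"gripper":0},
])

```text
clock: 8.45
eef_pos: [0.4961, 0.2095, 0.1808]
tool_rot: [-0.001, 0.436, 0.9, -0.001]
contact_force: [0.7, -0.3, -0.1]
width: 0.0002
gripper_force: 0.0
```

```bash
python3 - <<'E'
from h import *
a=snap('top','t6')['color'][220:290,225:325]; ang('t6')
cv2.imwrite('pics/c6.png',cv2.resize(a,(800,560),interpolation=2))
to(.555,.095,.2,90)
E
```

```text
mark [159.7 159.5 159.4 159.5 159.5 159.5 159.5 159.5 159.5 159.5 159.7] 159.50651878378832 red 157.89078114630672 38
t 8.5 pos [0.4943 0.2155 0.1809] yaw 128.0 F [-0.8  3.6 -0. ] w 0.0003 j [ 0.36  0.06  1.97  0.01  1.11 -0.3 ]
shift cm [-13.22  -2.63  -1.98] rot [-0.1 -0.3 38. ]
```

View pics/c6.png

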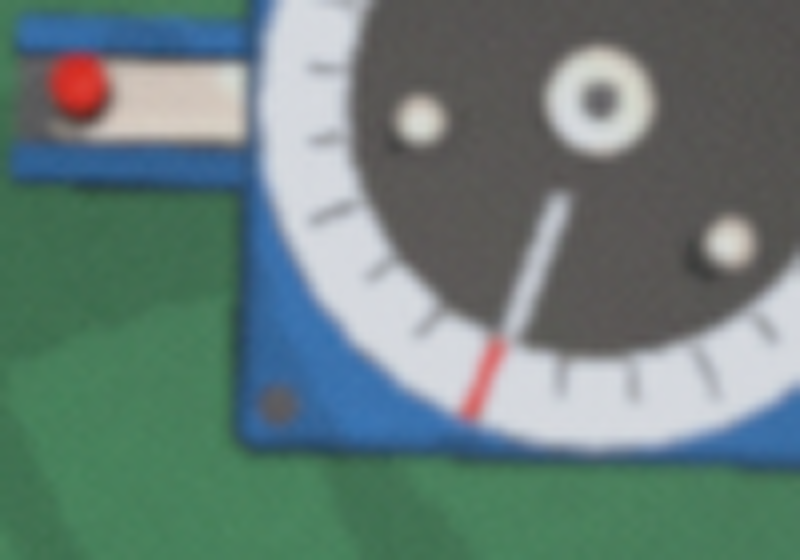

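The clear view shows the mark from (560,195) to (509,335) and the red line from (499,345) to (471,415). The mark has gone about 1.5° too far, so I'll nudge it back clockwise by pushing the post at (730,242).

```bash
python3 -c "
from h import *
to(.5336,-.151,.18,148.6)"
```

```text
t 8.5 pos [0.4943 0.2155 0.1809] yaw 128.0 F [-0.8  3.6 -0. ] w 0.0003 j [ 0.36  0.06  1.97  0.01  1.11 -0.3 ]
shift cm [-31.3  -19.46  -0.08] rot [  0.1  -0.3 -20.6]
```

Request:
carry_out([
  {"tx":-31.3,"ty":-19.5,"tz":0,"ax":0,"ay":0,"az":-20.6,"gripper":0},
  {"tx":-31.3,"ty":-19.5,"tz":0,"ax":0,"ay":0,"az":-20.6,"gripper":0},
  {"tx":-31.3,"ty":-19.5,"tz":0,"ax":0,"ay":0,"az":-20.6,"gripper":0},
  {"tx":-31.3,"ty":-19.5,"tz":0,"ax":0,"ay":0,"az":-20.6,"gripper":0},
  {"tx":-31.3,"ty":-19.5,"tz":0,"ax":0,"ay":0,"az":-20.6,"gripper":0},
  {"tx":-31.3,"ty":-19.5,"tz":0,"ax":0,"ay":0,"az":-20.6,"gripper":0},
  {"tx":-31.3,"ty":-19.5,"tz":0,"ax":0,"ay":0,"az":-20.6,"gripper":0},
  {"tx":-31.3,"ty":-19.5,"tz":0,"ax":0,"ay":0,"az":-20.6,"gripper":0},
  {"tx":-31.3,"ty":-19.5,"tz":0,"ax":0,"ay":0,"az":-20.6,"gripper":0},
  {"tx":-31.3,"ty":-19.5,"tz":0,"ax":0,"ay":0,"az":-20.6,"gripper":0},
  {"tx":-31.3,"ty":-19.5,"tz":0,"ax":0,"ay":0,"az":-20.6,"gripper":0},
  {"tx":-31.3,"ty":-19.5,"tz":0,"ax":0,"ay":0,"az":-20.6,"gripper":0},
])

```text
clock: 9.5
eef_pos: [0.5402, -0.1581, 0.1805]
tool_rot: [-0.001, 0.266, 0.964, 0.0]
contact_force: [-0.3, 0.6, -0.1]
width: 0.0002
gripper_force: 0.0
```

Request:
carry_out([
  {"tx":0,"ty":0,"tz":0,"ax":0,"ay":0,"az":0,"gripper":0},
  {"tx":0,"ty":0,"tz":0,"ax":0,"ay":0,"az":0,"gripper":0},
  {"tx":0,"ty":0,"tz":0,"ax":0,"ay":0,"az":0,"gripper":0},
  {"tx":0,"ty":0,"tz":0,"ax":0,"ay":0,"az":0,"gripper":0},
])

```text
clock: 9.83
eef_pos: [0.5408, -0.1567, 0.1813]
tool_rot: [-0.0, 0.264, 0.965, 0.0]
contact_force: [-0.0, 1.3, -0.8]
width: -0.0
gripper_force: 0.0
```

```bash
python3 -c "
from h import *
to(.5336,-.151,.081,148.6)"
```

```text
t 9.8333 pos [ 0.5408 -0.1567  0.1813] yaw 149.4 F [-0.   1.3 -0.8] w -0.0 j [-0.33  0.11  1.92  0.    1.11 -1.36]
shift cm [ 0.91  0.12 10.03] rot [ 0.  -0.   0.8]
```

Request:
carry_out([
  {"tx":0.3,"ty":0.1,"tz":3.5,"ax":0,"ay":0,"az":0,"gripper":0},
  {"tx":0.3,"ty":0.1,"tz":7,"ax":0,"ay":0,"az":0,"gripper":0},
  {"tx":0.3,"ty":0.1,"tz":10,"ax":0,"ay":0,"az":0,"gripper":0},
  {"tx":0.3,"ty":0.1,"tz":10,"ax":0,"ay":0,"az":0,"gripper":0},
  {"tx":0.3,"ty":0.1,"tz":10,"ax":0,"ay":0,"az":0,"gripper":0},
  {"tx":0.5,"ty":0.1,"tz":10,"ax":0,"ay":0,"az":0,"gripper":0},
  {"tx":0.7,"ty":0.1,"tz":10,"ax":0,"ay":0,"az":0,"gripper":0},
  {"tx":0.9,"ty":0.1,"tz":10,"ax":0,"ay":0,"az":0,"gripper":0},
  {"tx":1.1,"ty":0.1,"tz":10,"ax":0,"ay":0,"az":0,"gripper":0},
  {"tx":1.2,"ty":0.1,"tz":10,"ax":0,"ay":0,"az":0,"gripper":0},
  {"tx":1.3,"ty":0.1,"tz":10,"ax":0,"ay":0,"az":0,"gripper":0},
  {"tx":1.3,"ty":0.1,"tz":10,"ax":0,"ay":0,"az":0,"gripper":0},
])

```text
clock: 10.83
eef_pos: [0.5301, -0.1505, 0.0817]
tool_rot: [0.0, 0.265, 0.964, -0.0]
contact_force: [-0.3, 0.3, -0.7]
width: 0.0
gripper_force: 0.0
```

```bash
python3 -c "
from h import *
snap('top','t7');ang('t7')
to(.5266,-.1467,.081,148.6);print(get_obs()['gripper_force'])"
```

```text
mark [159.4 159.4 159.5 159.6 159.7 159.6 159.6 159.4 159.4 159.7 159.5] 159.51772486167977 red 157.66155818980042 32
t 10.8833 pos [ 0.5301 -0.1505  0.0815] yaw 149.3 F [-0.1  0.2  0.2] w -0.0003 j [-0.32  0.2   2.02 -0.    0.92 -1.36]
shift cm [0.5  0.15 0.05] rot [0.  0.  0.7]
0.0
```

Request:
carry_out([
  {"tx":0.15,"ty":0,"tz":0,"ax":0,"ay":0,"az":0,"gripper":0},
  {"tx":0.3,"ty":0,"tz":0,"ax":0,"ay":0,"az":0,"gripper":0},
  {"tx":0.45,"ty":0,"tz":0,"ax":0,"ay":0,"az":0,"gripper":0},
  {"tx":0.5,"ty":0,"tz":0,"ax":0,"ay":0,"az":0,"gripper":0},
  {"tx":0.5,"ty":0,"tz":0,"ax":0,"ay":0,"az":0,"gripper":0},
  {"tx":0.5,"ty":0,"tz":0,"ax":0,"ay":0,"az":0,"gripper":0},
])

```text
clock: 11.38
eef_pos: [0.5258, -0.1479, 0.0812]
tool_rot: [-0.0, 0.265, 0.964, -0.0]
contact_force: [0.1, -0.3, 0.3]
width: 0.0003
gripper_force: 0.0
```

```bash
python3 -c "
from h import *
snap('top','t8');ang('t8')
to(.5266,-.1467,.081,148.6);print(get_obs()['gripper_force'])"
```

```text
mark [159.4 159.5 159.5 159.5 159.6 159.5 159.6 159.3 159.5 159.6 159.5] 159.493969135393 red 157.6526637781502 33
t 11.4333 pos [ 0.5259 -0.148   0.0813] yaw 149.3 F [-0.4 -0.  -0.1] w -0.0001 j [-0.32  0.19  2.03  0.    0.92 -1.35]
shift cm [0.01 0.14 0.03] rot [0.  0.  0.7]
0.0
```

No contact yet. I'll creep on 1.5 mm, then look again.

Request:
carry_out([
  {"tx":0.08,"ty":0,"tz":0,"ax":0,"ay":0,"az":0,"gripper":0},
  {"tx":0.15,"ty":0,"tz":0,"ax":0,"ay":0,"az":0,"gripper":0},
  {"tx":0.15,"ty":0,"tz":0,"ax":0,"ay":0,"az":0,"gripper":0},
  {"tx":0.15,"ty":0,"tz":0,"ax":0,"ay":0,"az":0,"gripper":0},
])

```text
clock: 11.77
eef_pos: [0.5246, -0.1472, 0.0813]
tool_rot: [0.0, 0.265, 0.964, -0.0]
contact_force: [-0.0, 0.3, 0.1]
width: 0.0003
gripper_force: 0.2
```

```bash
python3 -c "
from h import *
snap('top','t9');ang('t9')
print(get_obs()['gripper_force'],get_obs()['contact_force'])"
```

```text
mark [159.5 159.5 159.3 159.6 159.5 159.5 159.5 159.3 159.6 159.6 159.4] 159.5007692410052 red 157.64868510086833 33
0.16413658482633764 [-0.34854394 -0.30418446  0.57419489]
```

Request:
carry_out([
  {"tx":0.08,"ty":0,"tz":0,"ax":0,"ay":0,"az":0,"gripper":0},
  {"tx":0.15,"ty":0,"tz":0,"ax":0,"ay":0,"az":0,"gripper":0},
  {"tx":0.15,"ty":0,"tz":0,"ax":0,"ay":0,"az":0,"gripper":0},
  {"tx":0.15,"ty":0,"tz":0,"ax":0,"ay":0,"az":0,"gripper":0},
])

```text
clock: 12.15
eef_pos: [0.5238, -0.1464, 0.0814]
tool_rot: [0.001, 0.265, 0.964, 0.0]
contact_force: [3.4, -0.3, -1.5]
width: 0.0003
gripper_force: 1.3
```

```bash
python3 -c "
from h import *
snap('top','t10');ang('t10')
print(get_obs()['gripper_force'],get_obs()['contact_force'])"
```

```text
mark [158.3 158.4 158.4 158.1 158.3 158.3 158.3 158.3 158.1 158.2 158.2] 158.28140921794093 red 157.66134574154742 34
1.3266583252698183 [ 2.7532978   0.29285909 -2.25725154]
```

Request:
carry_out([
  {"tx":0.03,"ty":0,"tz":0,"ax":0,"ay":0,"az":0,"gripper":0},
  {"tx":0.03,"ty":0,"tz":0,"ax":0,"ay":0,"az":0,"gripper":0},
  {"tx":-0.5,"ty":0,"tz":0,"ax":0,"ay":0,"az":0,"gripper":0},
  {"tx":-1,"ty":0,"tz":0,"ax":0,"ay":0,"az":0,"gripper":0},
  {"tx":-1,"ty":0,"tz":-3.5,"ax":0,"ay":0,"az":0,"gripper":0},
  {"tx":-1,"ty":0,"tz":-7,"ax":0,"ay":0,"az":0,"gripper":0},
  {"tx":-1,"ty":0,"tz":-8,"ax":0,"ay":0,"az":0,"gripper":0},
  {"tx":-1,"ty":0,"tz":-8,"ax":0,"ay":0,"az":0,"gripper":0},
])

```text
clock: 12.87
eef_pos: [0.5347, -0.1527, 0.1655]
tool_rot: [0.004, 0.265, 0.964, -0.0]
contact_force: [0.5, -1.1, -0.3]
width: 0.0005
gripper_force: 0.0
```

```bash
python3 -c "
from h import *
snap('top','t11');ang('t11')
to(.5554,.10,.16,90)"
```

```text
mark [157.4 157.7 157.8 157.8 157.9 157.5 157.8 157.8 157.8 158.2 157.8] 157.80164628823613 red 157.6735678671873 33
t 12.9167 pos [ 0.5331 -0.1521  0.163 ] yaw 149.3 F [ 0.   0.1 -0.3] w 0.0002 j [-0.32  0.11  1.96 -0.    1.07 -1.36]
shift cm [10.96 22.81  0.27] rot [ 0.1  0.2 59.3]
```

The dial reads 157.8° against 157.9° for the red line, so it's aligned. Next is the lock.

Request:
carry_out([
  {"tx":11,"ty":23.2,"tz":0,"ax":0,"ay":0,"az":59.3,"gripper":0},
  {"tx":11,"ty":23.2,"tz":0,"ax":0,"ay":0,"az":59.3,"gripper":0},
  {"tx":11,"ty":23.2,"tz":0,"ax":0,"ay":0,"az":59.3,"gripper":0},
  {"tx":11,"ty":23.2,"tz":0,"ax":0,"ay":0,"az":59.3,"gripper":0},
  {"tx":11,"ty":23.2,"tz":0,"ax":0,"ay":0,"az":59.3,"gripper":0},
  {"tx":11,"ty":23.2,"tz":0,"ax":0,"ay":0,"az":59.3,"gripper":0},
  {"tx":11,"ty":23.2,"tz":0,"ax":0,"ay":0,"az":59.3,"gripper":0},
  {"tx":11,"ty":23.2,"tz":0,"ax":0,"ay":0,"az":59.3,"gripper":0},
  {"tx":11,"ty":23.2,"tz":0,"ax":0,"ay":0,"az":59.3,"gripper":0},
  {"tx":11,"ty":23.2,"tz":0,"ax":0,"ay":0,"az":59.3,"gripper":0},
  {"tx":11,"ty":23.2,"tz":0,"ax":0,"ay":0,"az":59.3,"gripper":0},
  {"tx":11,"ty":23.2,"tz":0,"ax":0,"ay":0,"az":59.3,"gripper":0},
])

```text
clock: 13.92
eef_pos: [0.5548, 0.1037, 0.1598]
tool_rot: [-0.001, 0.706, 0.708, -0.001]
contact_force: [0.4, -1.0, 0.3]
width: 0.0002
gripper_force: 0.0
```

Request:
carry_out([
  {"tx":0,"ty":0,"tz":0,"ax":0,"ay":0,"az":0,"gripper":0},
  {"tx":0,"ty":0,"tz":0,"ax":0,"ay":0,"az":0,"gripper":0},
  {"tx":0,"ty":0,"tz":0,"ax":0,"ay":0,"az":0,"gripper":0},
])

```text
clock: 14.17
eef_pos: [0.5558, 0.1037, 0.1612]
tool_rot: [-0.0, 0.707, 0.707, -0.0]
contact_force: [0.2, -1.1, 0.1]
width: -0.0002
gripper_force: 0.0
```

```bash
python3 -c "
from h import *
to(.5554,.09,.056,90)"
```

```text
t 14.1667 pos [0.5558 0.1037 0.1612] yaw 90.0 F [ 0.2 -1.1  0.1] w -0.0002 j [0.14 0.13 1.93 0.   1.08 0.14]
shift cm [-1.37 -0.04 10.52] rot [-0. -0. -0.]
```

Request:
carry_out([
  {"tx":0,"ty":0,"tz":3.5,"ax":0,"ay":0,"az":0,"gripper":0},
  {"tx":0,"ty":0,"tz":7,"ax":0,"ay":0,"az":0,"gripper":0},
  {"tx":0,"ty":0,"tz":10.5,"ax":0,"ay":0,"az":0,"gripper":0},
  {"tx":0,"ty":0,"tz":10.5,"ax":0,"ay":0,"az":0,"gripper":0},
  {"tx":-1,"ty":0,"tz":10.5,"ax":0,"ay":0,"az":0,"gripper":0},
  {"tx":-2,"ty":0,"tz":10.5,"ax":0,"ay":0,"az":0,"gripper":0},
  {"tx":-2.5,"ty":0,"tz":10.5,"ax":0,"ay":0,"az":0,"gripper":0},
  {"tx":-3,"ty":0,"tz":10.5,"ax":0,"ay":0,"az":0,"gripper":0},
  {"tx":-3.4,"ty":0,"tz":10.5,"ax":0,"ay":0,"az":0,"gripper":0},
  {"tx":-3.8,"ty":0,"tz":10.5,"ax":0,"ay":0,"az":0,"gripper":0},
  {"tx":-4.2,"ty":0,"tz":10.5,"ax":0,"ay":0,"az":0,"gripper":0},
  {"tx":-4.6,"ty":0,"tz":10.5,"ax":0,"ay":0,"az":0,"gripper":0},
])

```text
clock: 15.17
eef_pos: [0.5566, 0.0581, 0.0573]
tool_rot: [0.001, 0.707, 0.707, 0.001]
contact_force: [1.8, 3.0, 2.4]
width: -0.0
gripper_force: 1.4
```

Request:
carry_out([
  {"tx":-0.4,"ty":0,"tz":0,"ax":0,"ay":0,"az":0,"gripper":0},
  {"tx":-0.8,"ty":0,"tz":0,"ax":0,"ay":0,"az":0,"gripper":0},
  {"tx":-1.1,"ty":0,"tz":0,"ax":0,"ay":0,"az":0,"gripper":0},
  {"tx":-1.1,"ty":0,"tz":0,"ax":0,"ay":0,"az":0,"gripper":0},
  {"tx":-1.1,"ty":0,"tz":0,"ax":0,"ay":0,"az":0,"gripper":0},
])

```text
clock: 15.58
eef_pos: [0.555, 0.0465, 0.0557]
tool_rot: [-0.0, 0.707, 0.707, -0.001]
contact_force: [-0.5, -0.5, -0.1]
width: -0.0004
gripper_force: 0.0
```

Request:
carry_out([
  {"tx":-0.15,"ty":0,"tz":0,"ax":0,"ay":0,"az":0,"gripper":0},
  {"tx":-0.3,"ty":0,"tz":0,"ax":0,"ay":0,"az":0,"gripper":0},
  {"tx":-0.3,"ty":0,"tz":0,"ax":0,"ay":0,"az":0,"gripper":0},
])

```text
clock: 15.83
eef_pos: [0.555, 0.0441, 0.0557]
tool_rot: [-0.001, 0.707, 0.707, -0.001]
contact_force: [-1.2, 1.0, -0.5]
width: -0.0
gripper_force: 0.8
```

Request:
carry_out([
  {"tx":-0.1,"ty":0,"tz":0,"ax":0,"ay":0,"az":0,"gripper":0},
  {"tx":-0.1,"ty":0,"tz":0,"ax":0,"ay":0,"az":0,"gripper":0},
])

```text
clock: 16.0
eef_pos: [0.555, 0.0431, 0.0557]
tool_rot: [-0.001, 0.707, 0.707, -0.001]
contact_force: [-0.6, 2.5, -1.4]
width: -0.0001
gripper_force: 1.1
```

Request:
carry_out([
  {"tx":-0.1,"ty":0,"tz":0,"ax":0,"ay":0,"az":0,"gripper":0},
  {"tx":-0.1,"ty":0,"tz":0,"ax":0,"ay":0,"az":0,"gripper":0},
])

```text
clock: 16.17
eef_pos: [0.5552, 0.0421, 0.0559]
tool_rot: [-0.0, 0.707, 0.707, -0.0]
contact_force: [-0.6, 2.3, -1.3]
width: 0.0
gripper_force: 1.2
```

Request:
carry_out([
  {"tx":-0.1,"ty":0,"tz":0,"ax":0,"ay":0,"az":0,"gripper":0},
  {"tx":-0.1,"ty":0,"tz":0,"ax":0,"ay":0,"az":0,"gripper":0},
])

```text
clock: 16.33
eef_pos: [0.5552, 0.042, 0.056]
tool_rot: [-0.001, 0.707, 0.707, 0.0]
contact_force: [-1.5, 5.3, -2.0]
width: 0.0001
gripper_force: 3.1
```

Position has stalled and the force is rising, which looks like the stop. I'll press slightly more to confirm.

Request:
carry_out([
  {"tx":-0.1,"ty":0,"tz":0,"ax":0,"ay":0,"az":0,"gripper":0},
  {"tx":-0.1,"ty":0,"tz":0,"ax":0,"ay":0,"az":0,"gripper":0},
  {"tx":-0.1,"ty":0,"tz":0,"ax":0,"ay":0,"az":0,"gripper":0},
])

```text
clock: 16.58
eef_pos: [0.5552, 0.0419, 0.056]
tool_rot: [-0.001, 0.708, 0.707, 0.001]
contact_force: [-1.6, 10.4, -2.2]
width: 0.0
gripper_force: 4.8
```

The knob is at its stop: the force rose to 10 N with no movement. I'll back off, lift and check.

Request:
carry_out([
  {"tx":0.5,"ty":0,"tz":0,"ax":0,"ay":0,"az":0,"gripper":0},
  {"tx":1.5,"ty":0,"tz":0,"ax":0,"ay":0,"az":0,"gripper":0},
  {"tx":3,"ty":0,"tz":0,"ax":0,"ay":0,"az":0,"gripper":0},
  {"tx":4,"ty":0,"tz":-3.5,"ax":0,"ay":0,"az":0,"gripper":0},
  {"tx":5,"ty":0,"tz":-7,"ax":0,"ay":0,"az":0,"gripper":0},
  {"tx":7,"ty":0,"tz":-10,"ax":0,"ay":0,"az":0,"gripper":0},
  {"tx":10,"ty":0,"tz":-12,"ax":0,"ay":0,"az":0,"gripper":0},
  {"tx":14,"ty":0,"tz":-12,"ax":0,"ay":0,"az":0,"gripper":0},
  {"tx":18,"ty":0,"tz":-12,"ax":0,"ay":0,"az":0,"gripper":0},
  {"tx":22,"ty":0,"tz":-12,"ax":0,"ay":0,"az":0,"gripper":0},
  {"tx":22,"ty":0,"tz":-12,"ax":0,"ay":0,"az":0,"gripper":0},
  {"tx":22,"ty":0,"tz":-12,"ax":0,"ay":0,"az":0,"gripper":0},
])

```text
clock: 17.58
eef_pos: [0.556, 0.2624, 0.1769]
tool_rot: [0.001, 0.706, 0.708, 0.001]
contact_force: [0.8, 0.4, -0.7]
width: -0.0001
gripper_force: 0.0
```

```bash
python3 -c "
from h import *
a=snap('top','t12')['color'][165:290,205:395]; ang('t12')
cv2.imwrite('pics/c12.png',cv2.resize(a,(760,500),interpolation=2))"
```

```text
mark [157.6 157.7 157.7 157.8 157.8 157.8 157.9 157.7 157.6 157.8 157.7] 157.7337548671241 red 157.8819030076203 38
```

View pics/c12.png

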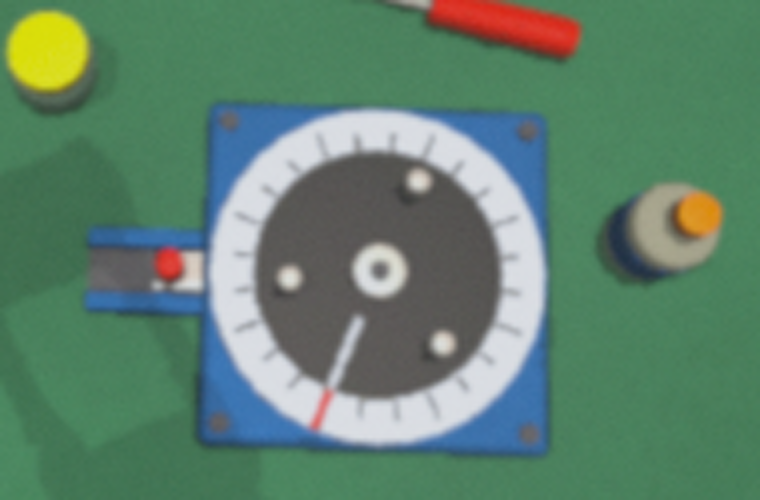

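The white mark (360,318)–(331,388) runs straight into the red line (329,392)–(315,430). The knob is in at (169,265), and the jar, glue and screwdriver haven't moved.

```bash
python3 -c "
from workcell import *
print(job_done())"
```

```text
the job is handed in; nothing more can be done
None
```

The dial's mark is on the red line (about 0.15° off by camera), the lock knob is pushed in to its stop, nothing else was disturbed, and the job was handed in at about 17.6 s on the robot's clock.

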